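# Locate and clamp a firewall blank in the drilling jig

### The job

The plywood engine-firewall blank has been left riding up on the side rail of the drilling jig. Press it down flat on the jig's bed and slide it fully home, square against the side rail and touching the end stop, then push the toggle clamp's red handle fully down so that its rubber foot holds the blank there. Leave the cup, brush, knife and offcut where they lie.

Things in the scene. Friction and masses are not known exactly. Their poses are not given: they have to be found in the camera images.
- jig_corner (a point): Datum corner of the drilling jig, where the planes of bed, side rail face and end stop face meet; bed top is at this height, 18 mm above the bench. z up. Rail: working face at y = 0, bar on the +y side, 12 mm high above the bed, 20 thick, 155 long (x -165 to -10), 6 mm chamfer on its top edge. End stop: face at x = 0, block on the +x side, 12 high, spanning y -64 to -28.
- jig: The drilling jig, fixed on the bench, its axes as jig_corner's: aluminium plate 230 x 230 x 18 mm, steel side rail and end stop, toggle clamp behind the rail. Origin on the bench, 60 mm to -x, 20 mm to -y and 18 mm below jig_corner; the plate reaches 130 mm to -x, 100 to +x and 115 to either y of it.
- blank_center (a point): Centre of the firewall blank: loose laminated birch-ply block, 110 (its x) x 80 (its y) x 18 mm (its z), 100 to 210 g, smooth, slides easily on the metal. At the start its +y edge lies up on the rail, 10 to 22 mm past its face, its -y edge on the bed: tilted 10 degrees. Fully home: x axis along jig_corner's x, centre 55 mm to -x, 40 mm to -y, 9 mm above jig_corner.
- clamp_pivot (a point): Middle of the toggle-clamp handle's pivot, a level axis along the jig's x: 60 mm to -x, 68 mm to +y, 40 mm above jig_corner; axes as the jig's. The clamp's bracket, 46 mm wide, stands from 36 mm to -y to 22 mm to +y of it, up to 6 mm above it. The open clamp arm rises to about 80 mm above it and stays more than 35 mm to +y of the rail face.
- handle_grip (a point): Point on the middle line of the clamp's red handle grip (76 long, 18 wide, 14 mm thick; 33 mm from its free end), 75 mm from the pivot. Its y axis runs outward along the handle, z is normal to the grip's upper side, which is pressed. Open, the handle rises 57 degrees above level (free end 150 mm above the bench), leaning to the jig's +y; pressed down it ends level, pointing to the jig's +y.
- clamp_handle (a joint): Angle of the clamp's handle, rad: 0 open (handle up, clamp arm raised clear), 1.0 fully down (level, at its stop), the arm then holding the blank at home. A stiff pivot: takes 9 to 17 N at the grip; stays where it is left.
- foot: Spring-loaded black rubber foot under the end of the clamp arm, 18 mm across; origin on its axis, 23 mm above its face. With the clamp shut it presses with about 4 N on top of the blank, 60 mm to -x and 32 mm to -y of jig_corner. With the clamp open it is up behind the rail.
- mixing_cup: Bystander: empty clear plastic mixing cup, 90 mm across the rim, 105 mm high; origin at the centre of its base.
- brush: Bystander: blue-handled brush, 190 mm long, lying on the bench along its own x; origin under its middle.
- knife: Bystander: orange snap-off knife, 150 x 26 x 18 mm, lying on the bench along its own x; origin under its middle.
- offcut: Bystander: plywood offcut 90 x 60 x 6 mm lying on the bench; origin under its middle.
Not all that is in view belongs to the job. What is meant by the part that bears blank_center is not yellow, and is the larger of those in its own colour.

How it is judged:
On the way, in this order (a step that is already met when the one before it is completed fails the run):
1. the blank lies flat on the jig's bed (angle between blank_center's own z axis and vertical below 0.03 rad and z of blank_center in the frame of jig_corner between 0.007 and 0.0105 m), for 0.2 s.
2. the blank lies flat, home against the side rail and the end stop, with the clamp still open (angle between blank_center's own z axis and vertical below 0.03 rad and x of blank_center in the frame of jig_corner above -0.057 m and y of blank_center in the frame of jig_corner above -0.042 m and angle between the x axis of blank_center and the x axis of jig_corner, either way round below 0.025 rad and value of joint clamp_handle below 0.5 rad), for 0.2 s.
At the end, for the whole second after the job is handed in: The blank lies flat on the bed (within 0.03 rad), its centre within 2 mm of home both ways (against the side rail and the end stop), square to the rail within 0.025 rad, the clamp's handle is down (above 0.95 of 1.0 rad) and its foot presses on the blank with more than 1.5 N (all of step 1 and x of blank_center in the frame of jig_corner between -0.057 and -0.053 m and y of blank_center in the frame of jig_corner between -0.042 and -0.038 m and angle between the x axis of blank_center and the x axis of jig_corner, either way round below 0.025 rad and value of joint clamp_handle above 0.95 rad and contact force between foot and blank above 1.5 N); the robot touches nothing.
It fails at once if the blank is tipped up or knocked off (tilted by more than 0.4 rad) (angle between blank_center's own z axis and vertical above 0.4 rad).
It fails at once if the cup, brush, knife or offcut is moved by more than 25 mm (distance of any of mixing_cup, brush, knife, offcut from where it was at the start of the episode above 0.025 m).
It also fails if it takes over 67 s, if anything falls off the work surface, if the arm or the gripper's body presses on something with over 40 N, if the wrist force passes 120 N, or if a joint passes its speed limit or range.

### The arm

A 6-joint arm with a two-finger parallel gripper is mounted at the origin on the work surface. World frame = base frame: x ahead of the robot, y to its left, z up, the work surface at z = 0. Lengths are in m, angles in rad, forces in N, time in s.
With the tool pointing down it reaches from about 0.325 to 0.75 m from the base axis. Payload 7.6 kg.
Tool frame: the origin (TCP) lies midway between the tips of the shut fingers; the grasp point (between the pads) lies 19 mm behind it; z points along the fingers, y is the direction in which the jaws open and shut (so a half turn about z gives the same grasp; the last joint's range is limited). The gripper opens to 85 mm and grips with 20 to 120 N. Pads are 22 mm wide; open, the fingers measure 114 mm over their backs; the gripper's body (76 mm by 85 mm) begins 54 mm behind the grasp point. The pads swing forward as they close: fully open they stand 13 mm farther back than shut.
Start: joints at [-1.191, 0.052, 1.401, -0, 1.689, -0.07], TCP at [0.228, -0.473, 0.231] pointing down, gripper open.
Joint ranges: [-2.9, 2.9], [-0.91, 2.17], [0.12, 2.37], [-1.06, 4.2], [0.26, 2.73], [-2.93, 2.93]. Speed limits (rad/s): [2.57, 2.57, 3.01, 3.14, 3.14, 3.14].

### API

Orientations are given as a unit quaternion [x, y, z, w].
In Python, from cell import ctrl, imaging, sign_off gives the robot as it stands.
- The arm moves only by the tool apply_moves, never from a script. Its argument "rows" is a list of rows, each an object of numbers: "grip": the gripper's target within -1 to 1 (fully open at 1, half-way at 0, shut at -1); "x", "y", "z": the shift along the tool's x, y, z in cm; "spin": the turn about the tool's z in degrees. In form: [{"grip": .., "x": .., "y": .., "z": .., "spin": ..}, ...]. A call has 1 to 5 rows; each row shifts and turns the commanded pose from where the row before left it, along the tool's axes as they then stand; what a row does not reach is not made up. A row lasts 1/12 s, in which the tool goes at most 41.7 mm and 7.16 degrees, less where a joint would pass 70% of its speed; a pose out of reach is approached as far as the arm can. A call with a gripper value outside its range is refused whole. The fingers move at their own pace and stop on an object; "grip_force" is the grip in N (left out, the last holds). Time passes only in rows, so rows that do not move let the fingers close. It gives the time, the measured TCP pose, the force and the opening at its end, in the units of the state.
- ctrl.observe(): the state, without advancing time (a new reading comes with each control period).
- imaging.capture(name): name is "side" or "top"; returns a dict with "pixels" (480x640x3 uint8, blue, green, red), "fx", "fy", "cx", "cy" (pixels), "k1" (the pictures are not rectified: a ray, as slopes to the right and down, at radius r is drawn at 1 + k1 r^2 times it, then the intrinsics apply), "camera_from_world" (4x4, takes a point from world to camera coordinates). Camera axes: x right, y down, z forward; pixel columns grow to the right and rows downward; lengths in m; the calibration is good to about 2 mm. A picture is of the moment at which its call begins. There is no depth.
- sign_off(): hands the job in, once; it reports no verdict.
Trained networks look in a picture, given as the dict that the camera call returned (one of the last four; its "shot" number tells which), for a name from the list of things; names that differ only in an ending like _2 or _b are one class to them, and where a whole thing is asked for, a point or a joint stands for the part that bears it (a point fixed in the world has none). Each returns a list of dicts, best first, with "conf" (0 to 1); they miss things now and then, are a little off and sometimes report something else, mostly with a low value. They report only what shows in the picture. A call takes as long as a camera call. They do not tell look-alikes from the thing itself.
- imaging.recognise(picture, target): "location" ([x, y, z] in m, in world coordinates, good to about 4 mm: the middle of the surface that is visible of it).
The state is a dict: "time": time; "joint_pos": joint angles; "joint_vel": joint speeds; "joint_torque": joint torques, N m; "tcp_pos": TCP position; "eef_rot": TCP orientation; "wrist_force": force on the tool from outside, world axes, zero at the start; "wrist_torque": the same for the moment, N m; "gripper_width": opening from 0.0 (shut) to 1.0 (fully open).
Only numpy, scipy, OpenCV 4.12 (cv2) and the standard library are available. Lean on these libraries where they do the work, as an engineer would, in place of code of your own. Each camera call takes 0.05 s, during which the arm holds its last target. There are 200 camera calls.

## Working session

There is one attempt and no reset: what is moved stays moved. The work goes in short steps, Python scripts to look and compute and a tool call to move; the robot and the scene stay as the last step left them, time stands still between calls to the robot, and variables do not carry over. Pictures are saved under pics/ and viewed, about 8 in all and at most 12, crops included, and the job is handed in when it is done.

Besides the shell and the picture viewer there is one more tool, called after "Call:" by a JSON object that holds its "op" and its "data", one argument or row to a line. apply_moves: Moves the arm, as the interface text tells. Its arguments: {"type":"object","properties":{"rows":{"type":"array","items":{"type":"object","properties":{"grip":{"type":"number"},"x":{"type":"number"},"y":{"type":"number"},"z":{"type":"number"},"spin":{"type":"number"}}}},"grip_force":{"type":"number"}},"required":["rows"]}

```bash
mkdir -p pics; ls; python3 - <<'E'
from cell import ctrl, imaging
import cv2
s=ctrl.observe(); print({k:s[k] for k in('time','tcp_pos','eef_rot','gripper_width')})
for n in('side','top'):
    p=imaging.capture(n); cv2.imwrite(f'pics/{n}0.png',p['pixels'])
    print(n,p['fx'],p['k1'],p['camera_from_world'])
    for t in('jig_corner','jig','blank_center','clamp_pivot','handle_grip','clamp_handle','foot','mixing_cup','brush','knife','offcut'):
        try: print(t,[(round(d['conf'],2),[round(v,4) for v in d['location']]) for d in imaging.recognise(p,t)][:3])
        except Exception as e: print(t,e)
print(ctrl.observe()['time'])
E
```

```text
pics
{'time': 0.0, 'tcp_pos': array([ 0.22816107, -0.47247877,  0.23046263]), 'eef_rot': array([ 9.74816565e-01,  2.23006738e-01, -1.34516039e-04, -8.00773111e-04]), 'gripper_width': 0.9980734048215387}
side 437.780094236162 -0.017741200956723657 [[-0.88044589 -0.47412697 -0.00431735  0.522651  ]
 [-0.27097311  0.51062286 -0.81598889  0.22687132]
 [ 0.38908688 -0.71726418 -0.57805146  0.65275593]
 [ 0.          0.          0.          1.        ]]
jig_corner [(0.81, [0.5891, 0.0469, 0.0156])]
jig [(0.86, [0.5876, 0.0466, 0.0165])]
blank_center [(0.89, [0.3715, -0.0872, 0.015]), (0.82, [0.3433, 0.0716, 0.0187]), (0.74, [0.5726, -0.009, 0.0419])]
clamp_pivot [(0.84, [0.5856, 0.0443, 0.0198])]
handle_grip [(0.61, [0.6295, 0.108, 0.1147])]
clamp_handle [(0.58, [0.626, 0.1057, 0.1132])]
foot [(0.4, [0.6211, 0.0482, 0.1381])]
mixing_cup [(0.68, [0.5376, -0.2626, 0.0707])]
brush [(0.62, [0.695, -0.2409, 0.0165])]
knife [(0.7, [0.7678, 0.0395, 0.0141]), (0.37, [0.5688, -0.0063, 0.0394])]
offcut [(0.82, [0.663, 0.2991, 0.003])]
top 555.0343678310225 -0.08837684120711184 [[-0.01450086 -0.99989077  0.00285936  0.02561637]
 [-0.97690614  0.01355774 -0.21323833  0.59357282]
 [ 0.21317627 -0.00588547 -0.97699603  1.31578487]
 [ 0.          0.          0.          1.        ]]
jig_corner [(0.57, [0.5994, -0.0098, 0.0195])]
jig [(0.58, [0.5976, -0.0093, 0.0186])]
blank_center [(0.81, [0.5827, -0.0142, 0.0415]), (0.8, [0.3695, -0.0963, 0.0191]), (0.8, [0.3458, 0.0562, 0.0172])]
clamp_pivot [(0.75, [0.5994, -0.0048, 0.0214])]
handle_grip [(0.64, [0.6349, 0.099, 0.1213]), (0.64, [0.6, -0.0057, 0.017])]
clamp_handle [(0.72, [0.6296, 0.0992, 0.1194]), (0.59, [0.5807, -0.017, 0.0425])]
foot [(0.45, [0.6241, 0.0445, 0.1358])]
mixing_cup [(0.85, [0.5558, -0.3062, 0.0465]), (0.46, [0.6016, -0.0059, 0.0213])]
brush [(0.86, [0.7052, -0.2499, 0.0186])]
knife [(0.88, [0.7696, 0.0168, 0.0167])]
offcut [(0.31, [0.6327, 0.1002, 0.1204])]
1.2
```

View pics/top0.png

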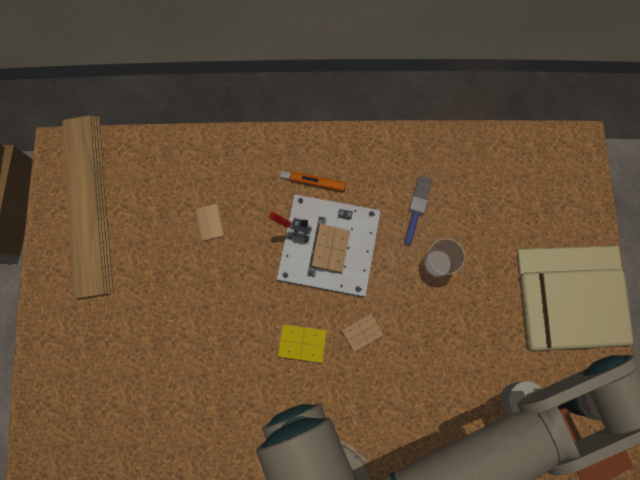

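View pics/side0.png

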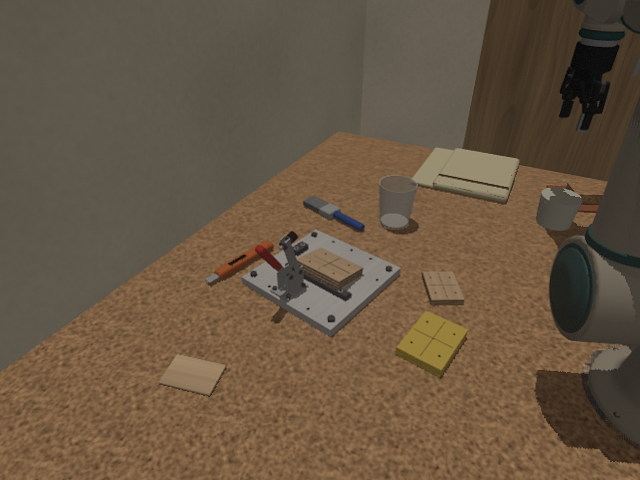

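The top view shows the jig plate with corners near (296,197), (380,210), (366,295) and (278,282). The end stop is at (345,213), the rail runs (320,220)–(312,272), and the red handle is at (279,219). The tilted blank is at (330,248). The yellow block at (303,343) and the small block at (363,332) are decoys. Next I'll rectify onto the bed plane to fit the jig pose.

```bash
cat > h.py <<'E'
import numpy as np, cv2
def proj(p,P):
    P=np.atleast_2d(P); T=np.array(p['camera_from_world']); c=P@T[:3,:3].T+T[:3,3]
    s=c[:,:2]/c[:,2:]; s=s*(1+p['k1']*(s**2).sum(1,keepdims=True))
    return s*[p['fx'],p['fy']]+[p['cx'],p['cy']]
def ortho(p,z,x0,x1,y0,y1,res=.0005):
    # rows: x from x1 down to x0; cols: y from y1 down to y0 (as top view)
    X,Y=np.meshgrid(np.arange(x1,x0,-res),np.arange(y1,y0,-res),indexing='ij')
    q=proj(p,np.c_[X.ravel(),Y.ravel(),np.full(X.size,z)]).reshape(*X.shape,2).astype('f4')
    return cv2.remap(p['pixels'],q[...,0],q[...,1],cv2.INTER_CUBIC)
def jig2w(J,P):  # J=(cx,cy,yaw): jig_corner frame -> world
    c,s=np.cos(J[2]),np.sin(J[2]); P=np.atleast_2d(P).astype(float)
    return np.c_[P[:,:2]@np.array([[c,s],[-s,c]])+J[:2],P[:,2]+.018]
E
python3 - <<'E'
from h import *
from cell import imaging
out=[];R=(.45,.75,-.17,.17)
for n in('top','side'):
    p=imaging.capture(n); o=ortho(p,.018,*R)
    hsv=cv2.cvtColor(o,cv2.COLOR_BGR2HSV)
    m=((hsv[...,1]<50)&(hsv[...,2]>90)).astype('u1')*255
    m=cv2.morphologyEx(m,cv2.MORPH_CLOSE,np.ones((15,15)))
    m=cv2.morphologyEx(m,cv2.MORPH_OPEN,np.ones((25,25)))
    c=max(cv2.findContours(m,0,1)[0],key=cv2.contourArea); h=cv2.convexHull(c)
    (u,v),(w,l),a=cv2.minAreaRect(h)
    print(n,'centre',R[1]-v*.0005,R[3]-u*.0005,'size',w/2,l/2,'ang',a)
    cv2.polylines(o,[h],True,(0,0,255),1); out.append(o)
    np.save(f'{n}.npy',p,allow_pickle=True)
cv2.imwrite('pics/o.png',cv2.resize(np.hstack(out),None,fx=.58,fy=.58,interpolation=3))
E
```

```text
top centre 0.5956256561279297 -0.016614471435546868 size 230.62643432617188 231.02049255371094 ang 11.712472915649414
side centre 0.594938491821289 -0.013114593505859362 size 230.5305938720703 229.874755859375 ang 11.72511100769043
```

View pics/o.png

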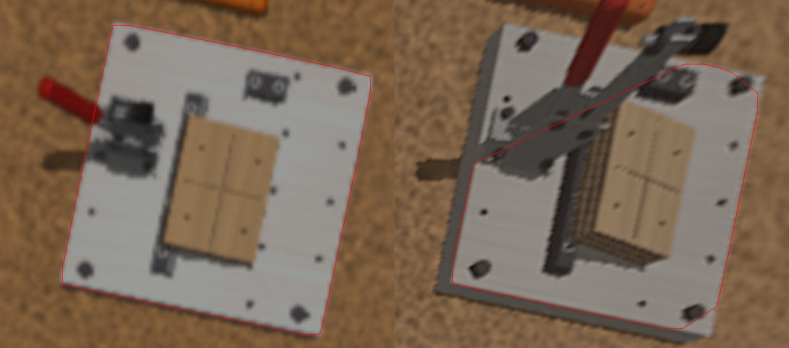

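The rectified views agree on the jig: its centre is near (0.595,-0.015) and its yaw is about -11.7°. The blank lies across the rail. Next I need the blank and clamp coordinates in the jig frame.

```bash
cat >> h.py <<'E'
yaw=np.deg2rad(-11.72)
c_,s_=np.cos(yaw),np.sin(yaw)
J=(.5953+c_*.06-s_*.02, -.0155+s_*.06+c_*.02, yaw)
def w2jig(P):
    P=np.atleast_2d(P); return np.c_[(P[:,:2]-J[:2])@np.array([[c_,-s_],[s_,c_]]),P[:,2]-.018]
def tcp():
    from cell import ctrl
    s=ctrl.observe(); q=s['eef_rot']; ph=2*np.arctan2(q[1],q[0])
    print('t',round(s['time'],2),'tcp jig mm',(w2jig(s['tcp_pos'])[0]*1000).round(1),'spin to jig deg',np.rad2deg(ph-yaw).round(2),'F jig',np.round(np.r_[w2jig(np.r_[np.array(s['wrist_force'])[:2]+J[:2],0])[0,:2],s['wrist_force'][2]],1),'g',round(s['gripper_width'],2))
    return s
def blank(p,z,S=60):
    R=(.45,.75,-.17,.17); o=ortho(p,z,*R); hsv=cv2.cvtColor(o,cv2.COLOR_BGR2HSV)
    m=((hsv[...,1]>S)&(hsv[...,0]<30)&(hsv[...,2]>60)).astype('u1')*255
    X,Y=np.meshgrid(np.arange(R[1],R[0],-.0005),np.arange(R[3],R[2],-.0005),indexing='ij')
    j=w2jig(np.c_[X.ravel(),Y.ravel(),np.full(X.size,z)]).reshape(*X.shape,3)
    m[(j[...,0]<-.15)|(j[...,0]>.03)|(j[...,1]<-.12)|(j[...,1]>.035)]=0
    m=cv2.morphologyEx(m,cv2.MORPH_OPEN,np.ones((9,9)))
    m=cv2.morphologyEx(m,cv2.MORPH_CLOSE,np.ones((15,15)))
    c=max(cv2.findContours(m,0,1)[0],key=cv2.contourArea)
    (u,v),wl,a=cv2.minAreaRect(c)
    print('blank jig mm',(w2jig([R[1]-v*.0005,R[3]-u*.0005,z])[0]*1000).round(1),'size',np.array(wl)/2,'yaw rel deg',round((-a-np.rad2deg(yaw)+45)%90-45,2))
    return o,c
E
python3 - <<'E'
from h import *
print('J',J)
p=np.load('top.npy',allow_pickle=True).item()
blank(p,.0427)
tcp()
for n,v in dict(handle1=[.6295,.108,.1147],handle2=[.6349,.099,.1213],foot1=[.6211,.0482,.1381],foot2=[.6241,.0445,.1358],bl=[.5827,-.0142,.0415],bl2=[.5726,-.009,.0419]).items(): print(n,(w2jig(v)[0]*1000).round(1))
# overlay model
o=p['pixels'].copy(); o=cv2.resize(o,None,fx=4,fy=4,interpolation=3)
def poly(P,col):
    q=(proj(p,jig2w(J,np.array(P)/1000))*4+1.5).astype(int); cv2.polylines(o,[q],True,col,1)
poly([[-165,0,6],[-10,0,6],[-10,20,12],[-165,20,12]],(0,0,255))
poly([[0,-64,12],[0,-28,12],[20,-28,12],[20,-64,12]],(0,255,0))
poly([[-69,84.3,69],[-51,84.3,69],[-51,126.8,130.6],[-69,126.8,130.6]],(255,0,0))
poly([[-190,-135,0],[40,-135,0],[40,95,0],[-190,95,0]],(255,0,255))
cv2.imwrite('pics/ov.png',o[740:1220,1040:1560])
E
```

```text
J (np.float64(0.6581116998155138), np.float64(-0.008104706477374237), np.float64(-0.20455258833373544))
blank jig mm [-72.7 -26.6  24.7] size [ 82.22608185 115.30367279] yaw rel deg 0.12
t 1.3 tcp jig mm [-326.5 -542.3  213.3] spin to jig deg 37.49 F jig [-0.2 -0.7  0.8] g 1.0
handle1 [-51.6 107.9  96.7]
handle2 [-44.5 100.2 103.3]
foot1 [-47.7  47.6 120.1]
foot2 [-44.   44.6 117.8]
bl [-72.6 -21.3  23.5]
bl2 [-83.5 -18.2  23.9]
```

View pics/ov.png

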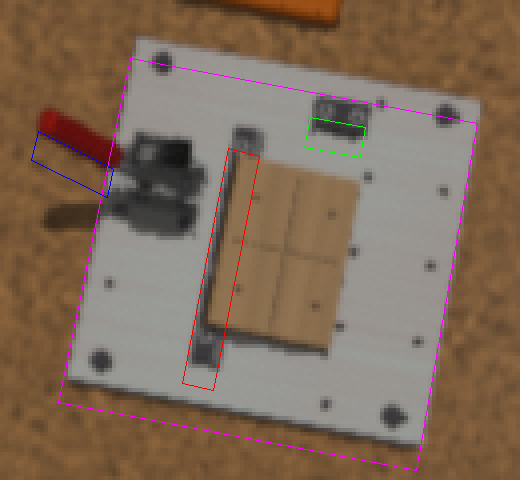

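The overlay is shifted by 15 mm because the plate is not centred on the jig's origin in x. I'll fix that.

```bash
sed -i 's/^J=.*/J=(.5953+c_*.075-s_*.02, -.0155+s_*.075+c_*.02, yaw)/' h.py
python3 - <<'E'
from h import *
print('J',J)
p=np.load('top.npy',allow_pickle=True).item()
blank(p,.0427)
tcp()
for n,v in dict(handle1=[.6295,.108,.1147],handle2=[.6349,.099,.1213],foot1=[.6211,.0482,.1381],foot2=[.6241,.0445,.1358]).items(): print(n,(w2jig(v)[0]*1000).round(1))
vs=[]
for n in('top','side'):
    p=np.load(n+'.npy',allow_pickle=True).item()
    o=cv2.resize(p['pixels'],None,fx=4,fy=4,interpolation=3)
    def poly(P,col):
        q=(proj(p,jig2w(J,np.array(P)/1000))*4+1.5).astype(int); cv2.polylines(o,[q],True,col,1); return q
    poly([[-165,6,12],[-10,6,12],[-10,20,12],[-165,20,12]],(0,0,255))
    poly([[0,-64,12],[0,-28,12],[20,-28,12],[20,-64,12]],(0,255,0))
    poly([[-69,78.4,72.8],[-51,78.4,72.8],[-51,120.9,134.4],[-69,120.9,134.4]],(255,0,0))
    q=poly([[-190,-135,0],[40,-135,0],[40,95,0],[-190,95,0]],(255,0,255))
    u,v=q.mean(0).astype(int); vs.append(o[v-260:v+220,u-(240 if n=='top' else 300):][:,:480 if n=='top' else 320][:480])
cv2.imwrite('pics/ov2.png',np.hstack(vs))
E
```

```text
J (np.float64(0.6727989792882013), np.float64(-0.011151642920946971), np.float64(-0.20455258833373544))
blank jig mm [-87.7 -26.6  24.7] size [ 82.22608185 115.30367279] yaw rel deg 0.12
t 1.3 tcp jig mm [-341.5 -542.3  213.3] spin to jig deg 37.49 F jig [-0.2 -0.7  0.8] g 1.0
handle1 [-66.6 107.9  96.7]
handle2 [-59.5 100.2 103.3]
foot1 [-62.7  47.6 120.1]
foot2 [-59.   44.6 117.8]
```

View pics/ov2.png

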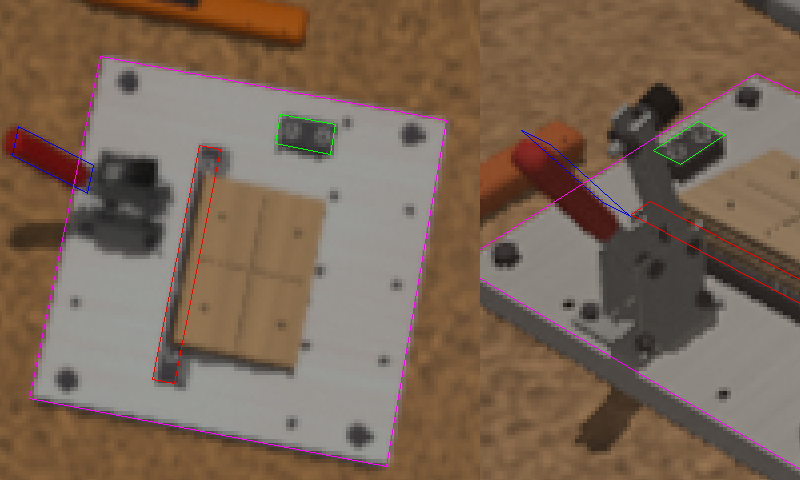

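The model now matches both views. The blank is at jig x≈-87, y≈-27 mm, so its edge is about 13 mm past the rail face. I'll square the tool to the jig, shut the fingers, and fly over.

Call:
{"op": "apply_moves", "data": {
  "rows": [
    {"grip": -1,"spin": 7.1},
    {"grip": -1,"spin": 7.1},
    {"grip": -1,"spin": 7.1},
    {"grip": -1,"spin": 7.1},
    {"grip": -1,"spin": 7.1}
  ],
  "grip_force": 60
}}

```text
invalid input
```

Call:
{"op": "apply_moves", "data": {
  "rows": [
    {"grip": -1,"spin": 2},
    {"grip": -1,"x": 1.7,"y": -3.38},
    {"grip": -1,"x": 1.7,"y": -3.38},
    {"grip": -1,"x": 1.7,"y": -3.38},
    {"grip": -1,"x": 1.7,"y": -3.38}
  ]
}}

```text
invalid input
```

Call:
{"op": "apply_moves", "data": {
  "rows": [
    {"grip": -1,"x": 1.7,"y": -3.38},
    {"grip": -1,"x": 1.7,"y": -3.38},
    {"grip": -1,"x": 1.7,"y": -3.38},
    {"grip": -1,"x": 1.7,"y": -3.38},
    {"grip": -1,"x": 1.7,"y": -3.38}
  ]
}}

```text
invalid input
```

```bash
python3 -c "
from h import *;tcp()"
```

```text
t 1.3 tcp jig mm [-341.5 -542.3  213.3] spin to jig deg 37.49 F jig [-0.2 -0.7  0.8] g 1.0
```

Call:
{"op": "apply_moves", "data": {
  "rows": [
    {"grip": -1,"x": 0,"y": 0,"z": 0,"spin": 7.1},
    {"grip": -1,"x": 0,"y": 0,"z": 0,"spin": 7.1},
    {"grip": -1,"x": 0,"y": 0,"z": 0,"spin": 7.1},
    {"grip": -1,"x": 0,"y": 0,"z": 0,"spin": 7.1},
    {"grip": -1,"x": 0,"y": 0,"z": 0,"spin": 7.1}
  ],
  "grip_force": 60
}}

```text
time: 1.72
tcp_pos: [0.2283, -0.4728, 0.2313]
eef_rot: [0.996, -0.088, 0.0, 0.0]
wrist_force: [-0.4, 0.3, 0.5]
gripper_width: 0.299
```

Call:
{"op": "apply_moves", "data": {
  "rows": [
    {"grip": -1,"x": 0,"y": 0,"z": 0,"spin": 1.8},
    {"grip": -1,"x": 1.7,"y": -3.38,"z": 0,"spin": 0},
    {"grip": -1,"x": 1.7,"y": -3.38,"z": 0,"spin": 0},
    {"grip": -1,"x": 1.7,"y": -3.38,"z": 0,"spin": 0},
    {"grip": -1,"x": 1.7,"y": -3.38,"z": 0,"spin": 0}
  ]
}}

```text
time: 2.13
tcp_pos: [0.3226, -0.3526, 0.2313]
eef_rot: [0.995, -0.101, 0.0, 0.0]
wrist_force: [1.2, -0.2, 0.1]
gripper_width: -0.002
```

Call:
{"op": "apply_moves", "data": {
  "rows": [
    {"grip": -1,"x": 1.7,"y": -3.38,"z": 0,"spin": 0},
    {"grip": -1,"x": 1.7,"y": -3.38,"z": 0,"spin": 0},
    {"grip": -1,"x": 1.7,"y": -3.38,"z": 0,"spin": 0},
    {"grip": -1,"x": 1.7,"y": -3.38,"z": 0,"spin": 0},
    {"grip": -1,"x": 1.7,"y": -3.38,"z": 0,"spin": 0}
  ]
}}

```text
time: 2.55
tcp_pos: [0.4399, -0.2036, 0.2316]
eef_rot: [0.995, -0.1, 0.0, 0.0]
wrist_force: [0.3, -1.3, 0.0]
gripper_width: 0.001
```

Call:
{"op": "apply_moves", "data": {
  "rows": [
    {"grip": -1,"x": 1.7,"y": -3.38,"z": 0,"spin": 0},
    {"grip": -1,"x": 1.7,"y": -3.38,"z": 0,"spin": 0},
    {"grip": -1,"x": 1.7,"y": -3.38,"z": 0,"spin": 0},
    {"grip": -1,"x": 1.7,"y": -3.38,"z": 0,"spin": 0},
    {"grip": -1,"x": 1.7,"y": -3.38,"z": 0,"spin": 0}
  ]
}}

```text
time: 2.97
tcp_pos: [0.557, -0.0549, 0.2314]
eef_rot: [0.995, -0.1, 0.0, 0.0]
wrist_force: [0.0, 0.1, 0.6]
gripper_width: -0.002
```

```bash
python3 -c "
from h import *;tcp()"
```

```text
t 2.97 tcp jig mm [-104.5  -66.4  213.4] spin to jig deg 0.2 F jig [-0.   0.1  0.6] g -0.0
```

Call:
{"op": "apply_moves", "data": {
  "rows": [
    {"grip": -1,"x": 1.85,"y": -3.3,"z": 0,"spin": 0},
    {"grip": -1,"x": 0,"y": 0,"z": 4.1,"spin": 0},
    {"grip": -1,"x": 0,"y": 0,"z": 4.1,"spin": 0},
    {"grip": -1,"x": 0,"y": 0,"z": 4.1,"spin": 0},
    {"grip": -1,"x": 0,"y": 0,"z": 4.1,"spin": 0}
  ]
}}

```text
time: 3.38
tcp_pos: [0.5807, -0.0277, 0.0656]
eef_rot: [0.995, -0.1, 0.0, 0.0]
wrist_force: [0.8, -0.8, 0.2]
gripper_width: 0.003
```

Call:
{"op": "apply_moves", "data": {
  "rows": [
    {"grip": -1,"x": 0,"y": 0,"z": 1.2,"spin": 0},
    {"grip": -1,"x": 0,"y": 0,"z": 0.4,"spin": 0},
    {"grip": -1,"x": 0,"y": 0,"z": 0.2,"spin": 0},
    {"grip": -1,"x": 0,"y": 0,"z": 0,"spin": 0}
  ]
}}

```text
time: 3.72
tcp_pos: [0.5824, -0.0283, 0.0519]
eef_rot: [0.995, -0.1, 0.002, 0.0]
wrist_force: [0.3, 0.0, 0.1]
gripper_width: 0.002
```

```bash
python3 -c "
from h import *;tcp()"
```

```text
t 3.72 tcp jig mm [-85.1 -35.2  33.9] spin to jig deg 0.19 F jig [0.3 0.1 0.1] g 0.0
```

Call:
{"op": "apply_moves", "data": {
  "rows": [
    {"grip": -1,"x": 0,"y": 0,"z": 0.5,"spin": 0},
    {"grip": -1,"x": 0,"y": 0,"z": 0.2,"spin": 0},
    {"grip": -1,"x": 0,"y": 0,"z": 0.1,"spin": 0},
    {"grip": -1,"x": 0,"y": 0,"z": 0,"spin": 0}
  ]
}}

```text
time: 4.05
tcp_pos: [0.5814, -0.0282, 0.0423]
eef_rot: [0.995, -0.1, 0.001, 0.0]
wrist_force: [0.5, 0.3, 1.8]
gripper_width: -0.0
```

Call:
{"op": "apply_moves", "data": {
  "rows": [
    {"grip": -1,"x": 0,"y": 0,"z": 0.1,"spin": 0},
    {"grip": -1,"x": 0,"y": 0,"z": 0.1,"spin": 0},
    {"grip": -1,"x": 0,"y": 0,"z": 0,"spin": 0}
  ]
}}

```text
time: 4.3
tcp_pos: [0.5818, -0.0282, 0.0419]
eef_rot: [0.995, -0.1, 0.001, 0.0]
wrist_force: [-3.6, 0.7, 11.1]
gripper_width: -0.001
```

Call:
{"op": "apply_moves", "data": {
  "rows": [
    {"grip": -1,"x": 0,"y": 0.3,"z": 0.02,"spin": 0},
    {"grip": -1,"x": 0,"y": 0.3,"z": 0.02,"spin": 0},
    {"grip": -1,"x": 0,"y": 0.4,"z": 0.02,"spin": 0},
    {"grip": -1,"x": 0,"y": 0.4,"z": 0.02,"spin": 0},
    {"grip": -1,"x": 0,"y": 0,"z": 0,"spin": 0}
  ]
}}

```text
time: 4.72
tcp_pos: [0.5779, -0.0424, 0.0386]
eef_rot: [0.995, -0.101, 0.0, 0.0]
wrist_force: [-0.7, 0.1, 0.0]
gripper_width: -0.0
```

```bash
python3 -c "
from h import *;tcp()
from cell import imaging
p=imaging.capture('side');cv2.imwrite('pics/s1.png',cv2.resize(p['pixels'][200:350,220:420],None,fx=4,fy=4,interpolation=3))"
```

```text
t 4.72 tcp jig mm [-86.6 -49.8  20.6] spin to jig deg 0.16 F jig [-0.7 -0.   0. ] g -0.0
```

View pics/s1.png

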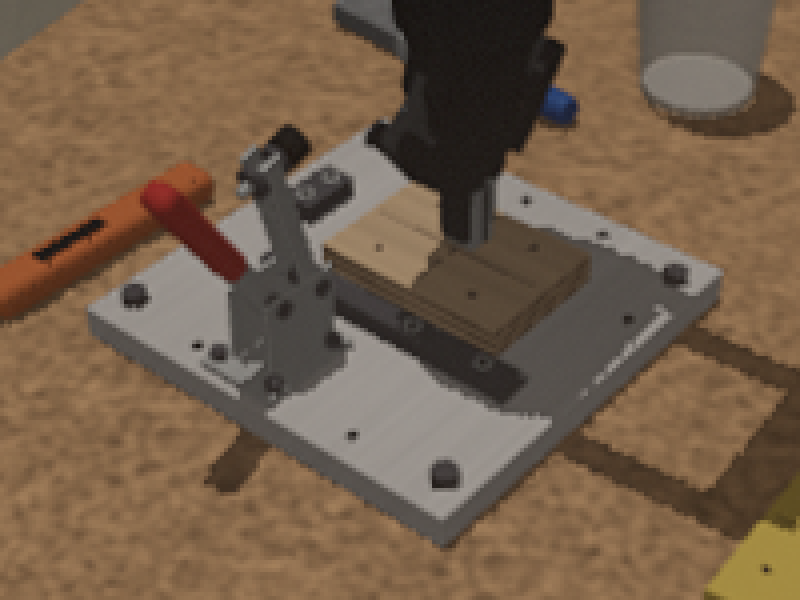

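The crop shows the blank dropped off the rail and lying flat on the bed, with the fingertip at about (468,240) hovering over it. Next I'll go round its -y side and push it to the rail.

Call:
{"op": "apply_moves", "data": {
  "rows": [
    {"grip": -1,"x": 0,"y": 0,"z": -2.5,"spin": 0},
    {"grip": -1,"x": 0,"y": 3.2,"z": 0,"spin": 0},
    {"grip": -1,"x": 0,"y": 3.2,"z": 0,"spin": 0},
    {"grip": -1,"x": 0,"y": 0,"z": 2.0,"spin": 0},
    {"grip": -1,"x": 0,"y": 0,"z": 1.9,"spin": 0}
  ]
}}

```text
time: 5.18
tcp_pos: [0.5656, -0.1062, 0.0249]
eef_rot: [0.995, -0.102, 0.001, 0.0]
wrist_force: [-1.3, 0.4, 0.2]
gripper_width: -0.001
```

Call:
{"op": "apply_moves", "data": {
  "rows": [
    {"grip": -1,"x": 0,"y": -0.5,"z": 0,"spin": 0},
    {"grip": -1,"x": 0,"y": -0.3,"z": 0,"spin": 0},
    {"grip": -1,"x": 0,"y": 0,"z": 0,"spin": 0}
  ]
}}

```text
time: 5.43
tcp_pos: [0.5673, -0.0957, 0.0253]
eef_rot: [0.995, -0.1, 0.0, -0.0]
wrist_force: [-0.1, 0.3, 0.6]
gripper_width: -0.0
```

```bash
python3 -c "
from h import *;tcp()
from cell import imaging
p=imaging.capture('top');blank(p,.036)"
```

```text
t 5.43 tcp jig mm [ -86.1 -104.2    7.3] spin to jig deg 0.26 F jig [-0.1  0.3  0.6] g -0.0
blank jig mm [-87.5 -24.7  18. ] size [ 43.33185577 112.2614975 ] yaw rel deg -0.81
```

Call:
{"op": "apply_moves", "data": {
  "rows": [
    {"grip": -1,"x": 0,"y": -0.2,"z": 0,"spin": 0},
    {"grip": -1,"x": 0,"y": -0.2,"z": 0,"spin": 0},
    {"grip": -1,"x": 0,"y": -0.2,"z": 0,"spin": 0},
    {"grip": -1,"x": 0,"y": 0,"z": 0,"spin": 0}
  ]
}}

```text
time: 5.82
tcp_pos: [0.5683, -0.0903, 0.0249]
eef_rot: [0.995, -0.1, 0.0, 0.0]
wrist_force: [0.6, 0.1, 0.1]
gripper_width: -0.001
```

Call:
{"op": "apply_moves", "data": {
  "rows": [
    {"grip": -1,"x": 0,"y": -0.2,"z": 0,"spin": 0},
    {"grip": -1,"x": 0,"y": -0.2,"z": 0,"spin": 0},
    {"grip": -1,"x": 0,"y": 0,"z": 0,"spin": 0}
  ]
}}

```text
time: 6.07
tcp_pos: [0.5689, -0.0866, 0.0246]
eef_rot: [0.995, -0.1, 0.0, 0.0]
wrist_force: [0.4, -0.3, 1.6]
gripper_width: 0.002
```

Call:
{"op": "apply_moves", "data": {
  "rows": [
    {"grip": -1,"x": 0,"y": -0.2,"z": 0,"spin": 0},
    {"grip": -1,"x": 0,"y": -0.2,"z": 0,"spin": 0},
    {"grip": -1,"x": 0,"y": 0,"z": 0,"spin": 0}
  ]
}}

```text
time: 6.32
tcp_pos: [0.5693, -0.085, 0.0246]
eef_rot: [0.995, -0.101, -0.0, 0.002]
wrist_force: [-2.5, -9.6, 0.4]
gripper_width: 0.001
```

Call:
{"op": "apply_moves", "data": {
  "rows": [
    {"grip": -1,"x": 0,"y": 0.8,"z": 0,"spin": 0},
    {"grip": -1,"x": 0,"y": 0,"z": -3.2,"spin": 0},
    {"grip": -1,"x": -3.0,"y": -1.8,"z": 0,"spin": 0},
    {"grip": -1,"x": -3.0,"y": -1.8,"z": 0,"spin": 0},
    {"grip": -1,"x": -3.0,"y": -1.8,"z": 0,"spin": 0}
  ]
}}

```text
time: 6.73
tcp_pos: [0.4898, -0.0194, 0.0568]
eef_rot: [0.995, -0.101, 0.0, -0.0]
wrist_force: [-0.2, 0.3, 0.0]
gripper_width: 0.001
```

Call:
{"op": "apply_moves", "data": {
  "rows": [
    {"grip": -1,"x": 0,"y": 0,"z": 1.6,"spin": 0},
    {"grip": -1,"x": 0,"y": 0,"z": 1.6,"spin": 0},
    {"grip": -1,"x": 0,"y": 0,"z": 0,"spin": 0}
  ]
}}

```text
time: 6.98
tcp_pos: [0.4885, -0.0193, 0.022]
eef_rot: [0.995, -0.1, -0.002, -0.0]
wrist_force: [-0.8, -0.2, -0.4]
gripper_width: 0.001
```

```bash
python3 -c "
from h import *;tcp()
from cell import imaging
p=imaging.capture('side')
o=ortho(p,.036,.45,.75,-.17,.17,.0006)
cv2.imwrite('pics/s2.png',o)"
```

```text
t 6.98 tcp jig mm [-178.8  -45.4    4. ] spin to jig deg 0.23 F jig [-0.8 -0.3 -0.4] g 0.0
```

View pics/s2.png

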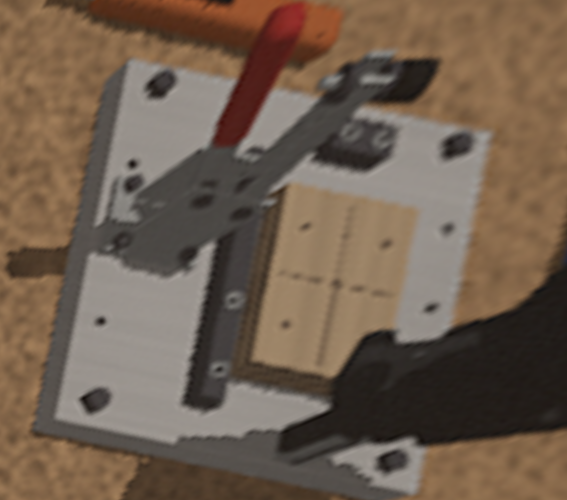

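The rectified side view shows the blank flat and parallel to the rail. There is still a gap to the end stop at (355,145), and the fingertip stands off its -x end. Now the push in +x.

Call:
{"op": "apply_moves", "data": {
  "rows": [
    {"grip": -1,"x": 1.2,"y": 0,"z": -0.2,"spin": 0},
    {"grip": -1,"x": 0.6,"y": 0,"z": 0,"spin": 0},
    {"grip": -1,"x": 0.4,"y": 0,"z": 0,"spin": 0},
    {"grip": -1,"x": 0.4,"y": 0,"z": 0,"spin": 0},
    {"grip": -1,"x": 0.4,"y": 0,"z": 0,"spin": 0}
  ]
}}

```text
time: 7.45
tcp_pos: [0.5203, -0.0261, 0.0267]
eef_rot: [0.995, -0.101, -0.0, 0.0]
wrist_force: [-0.8, -0.8, 0.2]
gripper_width: -0.001
```

Call:
{"op": "apply_moves", "data": {
  "rows": [
    {"grip": -1,"x": 0.4,"y": 0,"z": 0,"spin": 0},
    {"grip": -1,"x": 0.4,"y": 0,"z": 0,"spin": 0},
    {"grip": -1,"x": 0.4,"y": 0,"z": 0,"spin": 0},
    {"grip": -1,"x": 0.4,"y": 0,"z": 0,"spin": 0},
    {"grip": -1,"x": 0,"y": 0,"z": 0,"spin": 0}
  ]
}}

```text
time: 7.87
tcp_pos: [0.5364, -0.0293, 0.0266]
eef_rot: [0.995, -0.1, 0.0, 0.0]
wrist_force: [0.3, 0.5, -0.9]
gripper_width: 0.0
```

```bash
python3 -c "
from h import *;tcp()"
```

```text
t 7.87 tcp jig mm [-129.9  -45.4    8.6] spin to jig deg 0.19 F jig [ 0.2  0.5 -0.9] g 0.0
```

Call:
{"op": "apply_moves", "data": {
  "rows": [
    {"grip": -1,"x": 0.2,"y": 0,"z": 0,"spin": 0},
    {"grip": -1,"x": 0.2,"y": 0,"z": 0,"spin": 0},
    {"grip": -1,"x": 0.1,"y": 0,"z": 0,"spin": 0},
    {"grip": -1,"x": 0,"y": 0,"z": 0,"spin": 0}
  ]
}}

```text
time: 8.2
tcp_pos: [0.5407, -0.0301, 0.0265]
eef_rot: [0.995, -0.1, 0.0, 0.0]
wrist_force: [0.2, 0.1, 0.3]
gripper_width: 0.003
```

Call:
{"op": "apply_moves", "data": {
  "rows": [
    {"grip": -1,"x": 0.1,"y": 0,"z": 0,"spin": 0},
    {"grip": -1,"x": 0.1,"y": 0,"z": 0,"spin": 0},
    {"grip": -1,"x": 0.1,"y": 0,"z": 0,"spin": 0},
    {"grip": -1,"x": 0,"y": 0,"z": 0,"spin": 0}
  ]
}}

```text
time: 8.53
tcp_pos: [0.5437, -0.0307, 0.0265]
eef_rot: [0.995, -0.1, 0.0, 0.0]
wrist_force: [-0.8, 0.4, 0.5]
gripper_width: -0.002
```

Call:
{"op": "apply_moves", "data": {
  "rows": [
    {"grip": -1,"x": 0.1,"y": 0,"z": 0,"spin": 0},
    {"grip": -1,"x": 0.1,"y": 0,"z": 0,"spin": 0},
    {"grip": -1,"x": 0,"y": 0,"z": 0,"spin": 0}
  ]
}}

```text
time: 8.78
tcp_pos: [0.5457, -0.0311, 0.0265]
eef_rot: [0.995, -0.1, 0.0, 0.0]
wrist_force: [-0.3, -0.1, 0.2]
gripper_width: -0.002
```

```bash
python3 -c "
from h import *;tcp()"
```

```text
t 8.78 tcp jig mm [-120.4  -45.4    8.5] spin to jig deg 0.19 F jig [-0.3 -0.1  0.2] g -0.0
```

Call:
{"op": "apply_moves", "data": {
  "rows": [
    {"grip": -1,"x": 0.1,"y": 0,"z": 0,"spin": 0},
    {"grip": -1,"x": 0.1,"y": 0,"z": 0,"spin": 0},
    {"grip": -1,"x": 0,"y": 0,"z": 0,"spin": 0}
  ]
}}

```text
time: 9.03
tcp_pos: [0.5476, -0.0315, 0.0265]
eef_rot: [0.995, -0.1, 0.0, 0.0]
wrist_force: [-0.0, -0.8, 0.3]
gripper_width: -0.005
```

Call:
{"op": "apply_moves", "data": {
  "rows": [
    {"grip": -1,"x": 0.1,"y": 0,"z": 0,"spin": 0},
    {"grip": -1,"x": 0.1,"y": 0,"z": 0,"spin": 0},
    {"grip": -1,"x": 0,"y": 0,"z": 0,"spin": 0}
  ]
}}

```text
time: 9.28
tcp_pos: [0.5479, -0.0315, 0.0261]
eef_rot: [0.995, -0.1, -0.002, -0.0]
wrist_force: [-9.0, 1.8, 5.1]
gripper_width: -0.003
```

```bash
python3 -c "
from h import *;tcp()
from cell import imaging
p=imaging.capture('side')
o=ortho(p,.036,.45,.75,-.17,.17,.0006)
cv2.imwrite('pics/s3.png',o)"
```

```text
t 9.28 tcp jig mm [-118.1  -45.3    8.1] spin to jig deg 0.2 F jig [-9.2 -0.1  5.1] g -0.0
```

View pics/s3.png

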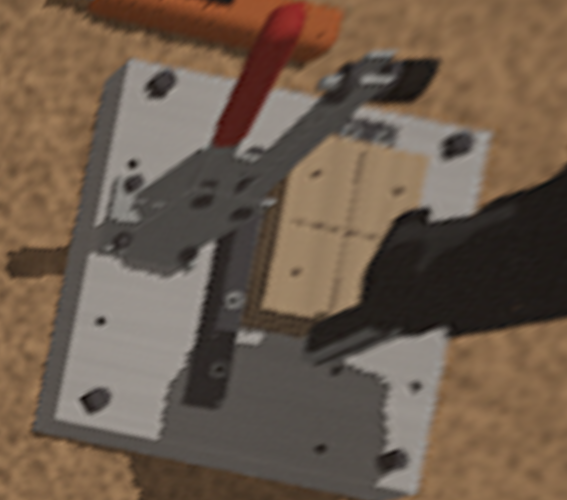

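The blank now touches the end stop (9 N reaction). I'll seat it against the rail again with a +y push.

Call:
{"op": "apply_moves", "data": {
  "rows": [
    {"grip": -1,"x": -0.8,"y": 0,"z": 0,"spin": 0},
    {"grip": -1,"x": 0,"y": 0,"z": -3.2,"spin": 0},
    {"grip": -1,"x": 2.2,"y": 2.2,"z": 0,"spin": 0},
    {"grip": -1,"x": 2.2,"y": 2.2,"z": 0,"spin": 0},
    {"grip": -1,"x": 2.4,"y": 2.2,"z": 0,"spin": 0}
  ]
}}

```text
time: 9.75
tcp_pos: [0.5958, -0.1093, 0.0596]
eef_rot: [0.995, -0.1, 0.001, 0.0]
wrist_force: [0.1, -0.4, 1.4]
gripper_width: -0.002
```

Call:
{"op": "apply_moves", "data": {
  "rows": [
    {"grip": -1,"x": 0,"y": 0,"z": 1.6,"spin": 0},
    {"grip": -1,"x": 0,"y": 0,"z": 1.6,"spin": 0},
    {"grip": -1,"x": 0,"y": -0.5,"z": 0,"spin": 0},
    {"grip": -1,"x": 0,"y": -0.4,"z": 0,"spin": 0},
    {"grip": -1,"x": 0,"y": 0,"z": 0,"spin": 0}
  ]
}}

```text
time: 10.17
tcp_pos: [0.5973, -0.0986, 0.0275]
eef_rot: [0.995, -0.1, 0.001, -0.0]
wrist_force: [-1.0, -0.3, 0.6]
gripper_width: -0.0
```

```bash
python3 -c "
from h import *;tcp()"
```

```text
t 10.17 tcp jig mm [ -56.2 -101.     9.5] spin to jig deg 0.26 F jig [-0.9 -0.5  0.6] g -0.0
```

Call:
{"op": "apply_moves", "data": {
  "rows": [
    {"grip": -1,"x": 0,"y": -0.2,"z": 0.1,"spin": 0},
    {"grip": -1,"x": 0,"y": -0.2,"z": 0.1,"spin": 0},
    {"grip": -1,"x": 0,"y": -0.2,"z": 0,"spin": 0},
    {"grip": -1,"x": 0,"y": -0.1,"z": 0,"spin": 0},
    {"grip": -1,"x": 0,"y": -0.1,"z": 0,"spin": 0}
  ]
}}

```text
time: 10.58
tcp_pos: [0.5985, -0.0917, 0.0248]
eef_rot: [0.995, -0.1, 0.0, 0.0]
wrist_force: [-0.4, 0.3, -0.5]
gripper_width: -0.005
```

Call:
{"op": "apply_moves", "data": {
  "rows": [
    {"grip": -1,"x": 0,"y": -0.1,"z": 0,"spin": 0},
    {"grip": -1,"x": 0,"y": -0.1,"z": 0,"spin": 0},
    {"grip": -1,"x": 0,"y": 0,"z": 0,"spin": 0}
  ]
}}

```text
time: 10.83
tcp_pos: [0.5986, -0.0911, 0.0247]
eef_rot: [0.995, -0.101, -0.0, 0.001]
wrist_force: [-1.7, -5.5, 1.4]
gripper_width: -0.001
```

```bash
python3 -c "
from h import *;tcp()"
```

```text
t 10.83 tcp jig mm [-56.4 -93.4   6.7] spin to jig deg 0.16 F jig [-0.6 -5.7  1.4] g -0.0
```

Call:
{"op": "apply_moves", "data": {
  "rows": [
    {"grip": -1,"x": 0,"y": 0.8,"z": 0,"spin": 0},
    {"grip": -1,"x": 0,"y": 0,"z": -4.1,"spin": 0},
    {"grip": -1,"x": 0,"y": 0,"z": -4.1,"spin": 0},
    {"grip": -1,"x": 0,"y": 0,"z": -4.1,"spin": 0},
    {"grip": -1,"x": 0,"y": 0,"z": -4.1,"spin": 0}
  ]
}}

```text
time: 11.25
tcp_pos: [0.5968, -0.0979, 0.1904]
eef_rot: [0.995, -0.1, -0.0, -0.0]
wrist_force: [0.4, -0.0, -1.2]
gripper_width: -0.001
```

Call:
{"op": "apply_moves", "data": {
  "rows": [
    {"grip": -1,"x": 0,"y": -4.1,"z": 0,"spin": 0},
    {"grip": -1,"x": 0,"y": -4.1,"z": 0,"spin": 0},
    {"grip": -1,"x": 0,"y": -4.1,"z": 0,"spin": 0},
    {"grip": -1,"x": 0,"y": -4.1,"z": 0,"spin": 0},
    {"grip": -1,"x": 0,"y": -4.1,"z": 0,"spin": 0}
  ]
}}

```text
time: 11.67
tcp_pos: [0.6382, 0.1048, 0.1886]
eef_rot: [0.995, -0.101, 0.0, -0.0]
wrist_force: [1.2, -0.1, 0.1]
gripper_width: -0.005
```

```bash
python3 -c "
from h import *;tcp()
from cell import imaging
p=imaging.capture('top');blank(p,.036)
q=imaging.capture('side');blank(q,.036)
a=cv2.resize(p['pixels'][180:310,250:400],(480,416),interpolation=3)
b=cv2.resize(q['pixels'][210:340,230:330],(320,416),interpolation=3)
cv2.imwrite('pics/h1.png',np.hstack([a,b]))"
```

```text
t 11.67 tcp jig mm [-57.4 106.5 170.6] spin to jig deg 0.18 F jig [1.2 0.2 0.1] g -0.0
blank jig mm [-54.5 -40.7  18. ] size [ 80.79701233 114.4755249 ] yaw rel deg -0.01
blank jig mm [-60.9 -32.5  18. ] size [ 91.32344055 124.98929596] yaw rel deg -0.1
```

View pics/h1.png

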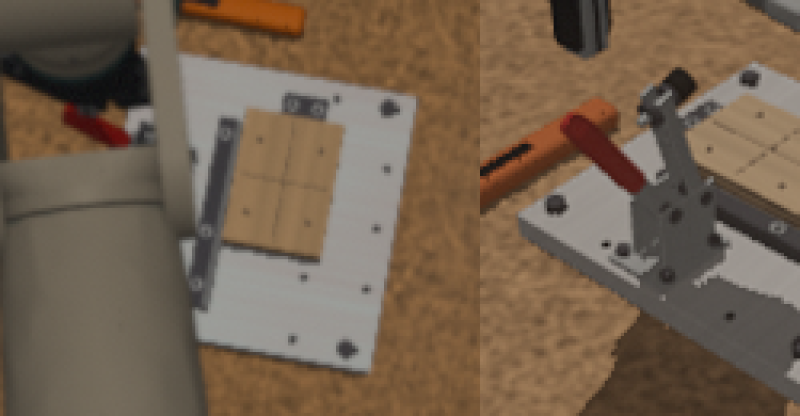

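The top view shows the blank against both the rail and the end stop; measured centre is (-54.5,-40.7) mm with yaw -0.01°. The side view shows the handle free and the fingertip above it. Now down to the handle.

Call:
{"op": "apply_moves", "data": {
  "rows": [
    {"grip": -1,"x": -0.26,"y": 1.2,"z": 0,"spin": 0},
    {"grip": -1,"x": 0,"y": 0,"z": 2.5,"spin": 0},
    {"grip": -1,"x": 0,"y": 0,"z": 2.5,"spin": 0},
    {"grip": -1,"x": 0,"y": 0,"z": 0,"spin": 0}
  ]
}}

```text
time: 12.1
tcp_pos: [0.6305, 0.0895, 0.1327]
eef_rot: [0.995, -0.101, -0.005, 0.001]
wrist_force: [-0.3, 0.1, -2.1]
gripper_width: -0.0
```

```bash
python3 -c "
from h import *;tcp()"
```

```text
t 12.1 tcp jig mm [-61.8  90.  114.7] spin to jig deg 0.08 F jig [-0.3  0.1 -2.1] g -0.0
```

Call:
{"op": "apply_moves", "data": {
  "rows": [
    {"grip": -1,"x": 0.1,"y": -0.5,"z": 0,"spin": 0},
    {"grip": -1,"x": 0,"y": -0.45,"z": 0.28,"spin": 0},
    {"grip": -1,"x": 0,"y": -0.45,"z": 0.28,"spin": 0},
    {"grip": -1,"x": 0,"y": -0.4,"z": 0.32,"spin": 0},
    {"grip": -1,"x": 0,"y": -0.4,"z": 0.32,"spin": 0}
  ]
}}

```text
time: 12.52
tcp_pos: [0.64, 0.1131, 0.1296]
eef_rot: [0.995, -0.101, 0.002, 0.0]
wrist_force: [-1.7, -3.3, 8.1]
gripper_width: 0.003
```

```bash
python3 -c "
from h import *;tcp()"
```

```text
t 12.52 tcp jig mm [-57.4 115.  111.6] spin to jig deg 0.17 F jig [-1.  -3.6  8.1] g 0.0
```

Call:
{"op": "apply_moves", "data": {
  "rows": [
    {"grip": -1,"x": 0,"y": -0.4,"z": 0.6,"spin": 0},
    {"grip": -1,"x": 0,"y": -0.4,"z": 0.6,"spin": 0},
    {"grip": -1,"x": 0,"y": -0.4,"z": 0.8,"spin": 0},
    {"grip": -1,"x": 0,"y": -0.35,"z": 0.8,"spin": 0},
    {"grip": -1,"x": 0,"y": 0,"z": 0,"spin": 0}
  ]
}}

```text
time: 12.93
tcp_pos: [0.6432, 0.1299, 0.1006]
eef_rot: [0.995, -0.1, 0.003, -0.001]
wrist_force: [0.7, 0.1, 2.9]
gripper_width: -0.0
```

```bash
python3 -c "
from h import *;tcp()"
```

```text
t 12.93 tcp jig mm [-57.6 132.1  82.6] spin to jig deg 0.26 F jig [0.6 0.3 2.9] g -0.0
```

Call:
{"op": "apply_moves", "data": {
  "rows": [
    {"grip": -1,"x": 0,"y": -0.3,"z": 0.7,"spin": 0},
    {"grip": -1,"x": 0,"y": -0.2,"z": 0.7,"spin": 0},
    {"grip": -1,"x": 0,"y": -0.1,"z": 0.7,"spin": 0},
    {"grip": -1,"x": 0,"y": 0,"z": 0.6,"spin": 0},
    {"grip": -1,"x": 0,"y": 0,"z": 0,"spin": 0}
  ]
}}

```text
time: 13.35
tcp_pos: [0.6445, 0.136, 0.0738]
eef_rot: [0.995, -0.1, 0.003, -0.001]
wrist_force: [1.1, 0.7, 2.3]
gripper_width: -0.001
```

Call:
{"op": "apply_moves", "data": {
  "rows": [
    {"grip": -1,"x": 0,"y": 0,"z": 0.3,"spin": 0},
    {"grip": -1,"x": 0,"y": 0,"z": 0.3,"spin": 0},
    {"grip": -1,"x": 0,"y": 0,"z": 0,"spin": 0}
  ]
}}

```text
time: 13.6
tcp_pos: [0.6446, 0.1362, 0.0684]
eef_rot: [0.995, -0.1, 0.003, -0.002]
wrist_force: [0.3, 1.6, 4.0]
gripper_width: -0.0
```

```bash
python3 -c "
from h import *;tcp()"
```

```text
t 13.6 tcp jig mm [-57.5 138.6  50.4] spin to jig deg 0.26 F jig [-0.   1.7  4. ] g -0.0
```

Call:
{"op": "apply_moves", "data": {
  "rows": [
    {"grip": -1,"x": 0,"y": 0,"z": 0.2,"spin": 0},
    {"grip": -1,"x": 0,"y": 0,"z": 0.2,"spin": 0},
    {"grip": -1,"x": 0,"y": 0,"z": 0,"spin": 0}
  ]
}}

```text
time: 13.85
tcp_pos: [0.6447, 0.1364, 0.0654]
eef_rot: [0.995, -0.1, 0.003, -0.002]
wrist_force: [-1.0, 3.9, 9.6]
gripper_width: 0.002
```

Call:
{"op": "apply_moves", "data": {
  "rows": [
    {"grip": -1,"x": 0,"y": 0,"z": 0.2,"spin": 0},
    {"grip": -1,"x": 0,"y": 0,"z": 0.1,"spin": 0},
    {"grip": -1,"x": 0,"y": 0,"z": 0,"spin": 0}
  ]
}}

```text
time: 14.1
tcp_pos: [0.6449, 0.1365, 0.0648]
eef_rot: [0.995, -0.1, 0.003, -0.002]
wrist_force: [-8.0, 2.9, 20.2]
gripper_width: 0.003
```

Call:
{"op": "apply_moves", "data": {
  "rows": [
    {"grip": -1,"x": 0,"y": 0,"z": 0.1,"spin": 0},
    {"grip": -1,"x": 0,"y": 0,"z": 0.1,"spin": 0},
    {"grip": -1,"x": 0,"y": 0,"z": 0,"spin": 0}
  ]
}}

```text
time: 14.35
tcp_pos: [0.645, 0.1365, 0.0646]
eef_rot: [0.995, -0.1, 0.004, -0.002]
wrist_force: [-12.7, 2.5, 29.3]
gripper_width: 0.002
```

Call:
{"op": "apply_moves", "data": {
  "rows": [
    {"grip": -1,"x": 0,"y": 0,"z": -1.5,"spin": 0},
    {"grip": -1,"x": 0,"y": 0,"z": -4,"spin": 0},
    {"grip": -1,"x": 0,"y": 0,"z": -4,"spin": 0},
    {"grip": -1,"x": -4,"y": 0,"z": 0,"spin": 0},
    {"grip": -1,"x": -4,"y": 0,"z": 0,"spin": 0}
  ]
}}

```text
time: 14.77
tcp_pos: [0.5672, 0.151, 0.1567]
eef_rot: [0.995, -0.101, 0.005, -0.002]
wrist_force: [0.2, 0.2, 0.1]
gripper_width: 0.001
```

Call:
{"op": "apply_moves", "data": {
  "rows": [
    {"grip": -1,"x": -4,"y": 0,"z": 0,"spin": 0},
    {"grip": -1,"x": -4,"y": 0,"z": 0,"spin": 0},
    {"grip": -1,"x": -3,"y": 0,"z": 0,"spin": 0},
    {"grip": -1,"x": 0,"y": 0,"z": 0,"spin": 0}
  ]
}}

```text
time: 15.1
tcp_pos: [0.4528, 0.1737, 0.152]
eef_rot: [0.995, -0.099, -0.0, -0.0]
wrist_force: [0.2, -0.5, 0.7]
gripper_width: 0.002
```

```bash
python3 -c "
from h import *;tcp()
from cell import imaging
p=imaging.capture('top');blank(p,.036)
q=imaging.capture('side')
for n in('handle_grip','foot'):
  for r in(p,q): print(n,[(round(d['conf'],2),(w2jig(d['location'])[0]*1000).round(1)) for d in imaging.recognise(r,n)][:1])
a=cv2.resize(p['pixels'][180:310,250:400],(480,416),interpolation=3)
b=cv2.resize(q['pixels'][210:340,230:330],(320,416),interpolation=3)
cv2.imwrite('pics/h2.png',np.hstack([a,b]))"
```

```text
t 15.1 tcp jig mm [-253.   136.3  134. ] spin to jig deg 0.36 F jig [ 0.3 -0.5  0.7] g 0.0
blank jig mm [-54.5 -40.6  18. ] size [ 80.88401031 114.38048553] yaw rel deg -0.03
handle_grip [(0.71, array([-59.5, 126.5,  44.1]))]
handle_grip [(0.89, array([-67.2, 132.3,  42.7]))]
foot [(0.6, array([-83.6,  -0.3,   0.4]))]
foot [(0.64, array([ -84. , -272.5,   54.2]))]
```

View pics/h2.png

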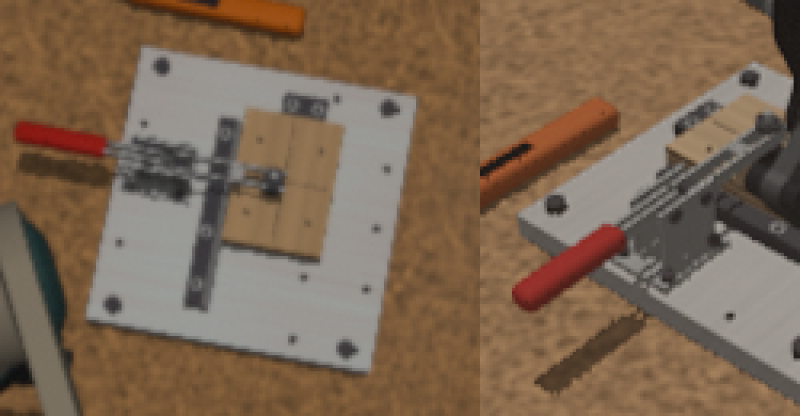

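The handle is level and pointing to jig +y, the foot is on the blank at (270,180), and the blank is unmoved at home. The robot is clear, so I'm handing in.

```bash
python3 -c "
from cell import sign_off
print(sign_off())"
```

```text
the job is handed in; nothing more can be done
None
```

I pressed the blank down and drew it off the rail so it lay flat. I then pushed it against the side rail and the end stop, pressed the red clamp handle down to its stop and backed the arm clear. The job was handed in at about 15 s of the 67 s.

**What the last checks showed:**
- **Position:** the top camera put the blank's centre at (-54.5, -40.6) mm in the jig frame, where home is (-55, -40), and its yaw was -0.03° to the rail. Measured from the same camera, the blank had not moved when the clamp closed.
- **Clamp:** the pictures show the handle level and the foot on the blank. The handle stopped at the expected height and took 29 N there with almost no further movement.
- **Bystanders:** I never moved near the cup, brush, knife or offcut, but I did not measure their positions again at the end.

**What disagreed or was not measured:**
- **Side camera:** before clamping, its simple blank fit gave (-60.9, -32.5) mm. It takes in the blank's visible side faces, so I did not use it.
- **Foot detections:** after clamping, the network's two foot positions were clearly wrong, so I judged the foot from the picture only.
- **Foot force:** I had no direct reading of how hard the foot presses on the blank.

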